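Unclamp the blister plate and tray it

TASK

Open the toggle clamp on the blister-sealing jig by swinging its red handle back, past centre, until it stays fully open. Then lift the freed blister plate out of its nest by its blue bar and set it down flat in the green tray without dropping it. Leave the clamp open and do not disturb the bottle, the tape roll, the pill jar or the carton.

Things in the scene. Friction and masses are not known exactly. Their poses are not given: they have to be found in the camera images.
- jig: blister-sealing jig, fixed: grey base 215 x 150 x 12 mm, black nest pad (top 18 mm above the table), steel fences (tops 26 mm up) round the plate, 2 mm clear of it. Origin on the table under the nest centre, z up; -x points from nest to clamp (roughly towards the robot). Base from x = -155 to +60 mm. Clamp bracket at x = -73 to -115 mm, 70 mm high, 32 mm wide (y)
- handle_hinge (a point): hinge of the clamp handle, 103 mm from the nest centre along the jig's -x and 62 mm above the table; the hinge line is the jig's y axis. Axes as the jig's
- handle_grip (a point): point to take the red handle: on its middle line, 90 mm from the hinge. The handle stands upright when the clamp is shut; its red grip is 20 mm wide along the hinge line, 18 mm thick and runs from 54 to 116 mm from the hinge. Site axes turn with the handle: z points from hinge to handle end
- clamp_handle (a joint): angle of the handle, rad: 0 upright and shut, 1.3 fully open against its stop, swung away from the nest (over towards the jig's -x) and 74 degrees from upright. An over-centre spring drives it shut below about 0.65 and on to fully open above that; swinging it takes up to about 4 N at the red grip
- clamp_arm (a joint): angle of the steel clamp arm, rad, linked to the handle (1.31 times its angle): 0 level over the plate, holding it down; 1.7 fully open, just past upright. It moves with the handle only. Pivot 85 mm from the nest centre on the clamp side, 62 mm above the table; arm 61 mm long
- clamp_tip (a point): underside of the black rubber foot (14 mm across) of the clamp arm's spindle: on the near edge of the plate when shut, 30 mm from the nest centre. Fully open it points over the plate 120 mm above the table, no nearer than 60 mm to the nest centre, and the arm stands to 130 mm above the table
- plate_grip (a point): centre of the plate's blue bar handle, 40 mm above the plate's underside. The loose aluminium plate (0.25 to 0.5 kg) is 80 x 110 x 16 mm (x, y, z). The bar lies along the plate's y over its middle: 12 mm wide (x), 70 mm long, 12 mm high, 18 mm clear of the plate's top, on two posts at y = +-30 mm. Axes are the plate's, z up. In the nest they agree with the jig's; underside 18 mm above the table
- tray_in (a point): centre of the inner floor of the green open tray, fixed to the table, 160 x 190 x 32 mm outside (x, y, z), walls and floor 4 to 5 mm thick. Site axes are the tray's, z up; the long side is its y
- plate: the blister plate itself, bright aluminium with rows of orange pockets; origin at the centre of its underside, axes as plate_grip
- green_bottle: bystander: tall yellow-green bottle, 66 mm across, 190 mm high; origin under its centre
- tape_roll: bystander: white roll of packing tape lying flat, 90 mm across, 48 mm high; origin under its centre
- pill_jar: bystander: white pill jar with a blue cap, 50 mm across, 75 mm high; origin under its centre
- carton: bystander: brown medicine carton 70 x 120 x 50 mm; origin under its centre

How it is judged:
By the outcome, as a careful person would: the job done as asked, in the order asked, and still so for the second after the job is handed in, with the robot touching nothing.
It also fails if it takes over 56 s, if anything falls off the work surface, if the arm or the gripper's body presses on something with over 40 N, if the wrist force passes 120 N, or if a joint passes its speed limit or range.

ROBOT

A 6-joint arm with a two-finger parallel gripper is mounted at the origin on the work surface. World frame = base frame: x ahead of the robot, y to its left, z up, the work surface at z = 0. Lengths are in m, angles in rad, forces in N, time in s.
With the tool pointing down it reaches from about 0.25 to 0.725 m from the base axis. Payload 9.7 kg.
Tool frame: the origin (TCP) lies on the front face of the gripper's body, between the roots of the fingers; the fingertips stand tcp_to_tips ahead of it and the grasp point (between the pads) lies 54 mm ahead of it (tcp_to_tips is the distance from the TCP to the fingertips, in m); z points along the fingers, y is the direction in which the jaws open and shut (so a half turn about z gives the same grasp; the last joint's range is limited). The gripper opens to 85 mm and grips with 20 to 120 N. Pads are 22 mm wide; open, the fingers measure 114 mm over their backs; the gripper's body (76 mm by 85 mm) begins 54 mm behind the grasp point. The pads swing forward as they close: fully open they stand 13 mm farther back than shut.
Start: joints at [-1.175, 0.087, 0.176, 1.66, 0, 1.571], TCP at [0.212, -0.507, 0.304] pointing down, gripper open.
Joint ranges: [-3.13, 3.13], [-0.85, 1.81], [-1.15, 1.24], [-2.2, 2.28], [-1.44, 1.52], [-3.14, 3.14]. Speed limits (rad/s): [2.22, 2.22, 2.57, 3.14, 3.14, 3.14].

INTERFACE

Orientations are given as a 3x3 rotation matrix whose columns are the frame's x, y, z axes.
In Python, from station import * gives the robot as it stands.
- The arm moves only by the tool apply_moves, never from a script. Its argument "increments" is a list of rows, each a list of 3 entries, a list of its own where there are three numbers: the shift along the tool's x, y, z in m, then the turn, a rotation vector about the tool's x, y, z in degrees, then the finger opening in m, from 0 to 0.0854. A call has 1 to 5 rows; each row is the pose to reach, as a shift and turn from the pose commanded when the call began, along the tool's axes at that moment; what a row does not reach only later rows make up. A row lasts 1/8 s, in which the tool goes at most 62.5 mm and 10.7 degrees, less where a joint would pass 70% of its speed; a pose out of reach is approached as far as the arm can. A call with a gripper value outside its range is refused whole. The fingers move at their own pace and stop on an object; "grip_force" is the grip in N (left out, the last holds). Time passes only in rows, so rows that repeat a pose let the fingers close. It gives the time, the measured TCP pose, the force and the opening at its end, in the units of the state.
- sense(): the state, without advancing time (a new reading comes with each control period).
- grab_frame(name): name is "scene" or "top"; returns a dict with "frame" (480x640x3 uint8, red, green, blue), "fx", "fy", "cx", "cy" (pixels), "R" (3x3) and "t" (3): a world point X has camera coordinates R X + t. Camera axes: x right, y down, z forward; pixel columns grow to the right and rows downward; lengths in m; the calibration is good to about 2 mm. A picture is of the moment at which its call begins. There is no depth.
- close_job(): hands the job in, once; it reports no verdict.
The state is a dict: "time": time; "joints": joint angles; "qvel": joint speeds; "joint_torque": joint torques, N m; "tcp_pos": TCP position; "tcp_rot": TCP orientation; "force": force on the tool from outside, world axes, zero at the start; "wrist_torque": the same for the moment, N m; "grip_width": finger opening in m.
Only numpy, scipy, OpenCV 4.12 (cv2) and the standard library are available. Lean on these libraries where they do the work, as an engineer would, in place of code of your own. Each camera call takes 0.05 s, during which the arm holds its last target. There are 200 camera calls.

## Working session

There is one attempt and no reset: what is moved stays moved. The work goes in short steps, Python scripts to look and compute and a tool call to move; the robot and the scene stay as the last step left them, time stands still between calls to the robot, and variables do not carry over. Pictures are saved under pics/ and viewed, about 8 in all and at most 12, crops included, and the job is handed in when it is done.

Besides the shell and the picture viewer there is one more tool, called by a JSON object that holds its "fn" and its "kwargs". apply_moves: Moves the arm, as the interface text tells. Its arguments: {"type":"object","properties":{"increments":{"type":"array","items":{"type":"array"}},"grip_force":{"type":"number"}},"required":["increments"]}

```bash
mkdir -p pics; ls; python3 - <<'E'
from station import *
import cv2
s=sense();print({k:s[k] for k in s})
for n in("scene","top"):
    f=grab_frame(n);cv2.imwrite(f"pics/{n}0.png",f["frame"][:,:,::-1]);print(n,f["fx"],f["fy"],f["cx"],f["cy"],f["R"],f["t"])
E
```

```text
pics
{'time': 0.0, 'joints': array([-1.17500694e+00,  8.74635770e-02,  1.75088131e-01,  1.65980717e+00,
       -4.16477558e-07,  1.57082108e+00]), 'qvel': array([-0.00113743,  0.00054705, -0.00033268,  0.00056499,  0.00050809,
       -0.00045108]), 'joint_torque': array([-2.16901281e-03, -5.20391786e+01,  4.64801645e+01,  1.63828785e-02,
        7.34438277e-05,  4.97293769e-06]), 'tcp_pos': array([ 0.21198823, -0.50734483,  0.30315748]), 'tcp_rot': array([[ 9.22702056e-01,  3.85513463e-01, -5.34848134e-04],
       [ 3.85513834e-01, -9.22701169e-01,  1.27895457e-03],
       [-4.50794045e-07, -1.38628536e-03, -9.99999039e-01]]), 'force': array([0.26840317, 0.27478701, 0.88482611]), 'wrist_torque': array([-0.0279782 ,  0.04494814,  0.06820534]), 'grip_width': 0.08564145438053619}
scene 454.2893592225622 454.2893592225622 316.3424145027366 238.43456239300522 [[-0.57526944  0.81786334 -0.01283079]
 [ 0.68872085  0.47585135 -0.54701836]
 [-0.44128071 -0.32351977 -0.83702227]] [ 0.39459846 -0.38104187  1.51899766]
top 461.57491393396714 461.57491393396714 312.1969090203698 234.01515591912604 [[-0.02268011 -0.99969662 -0.00960655]
 [-0.99258306  0.02366459 -0.11924286]
 [ 0.11943402  0.00683086 -0.99281864]] [-0.01192036  0.63030404  1.08177835]
```

View pics/scene0.png

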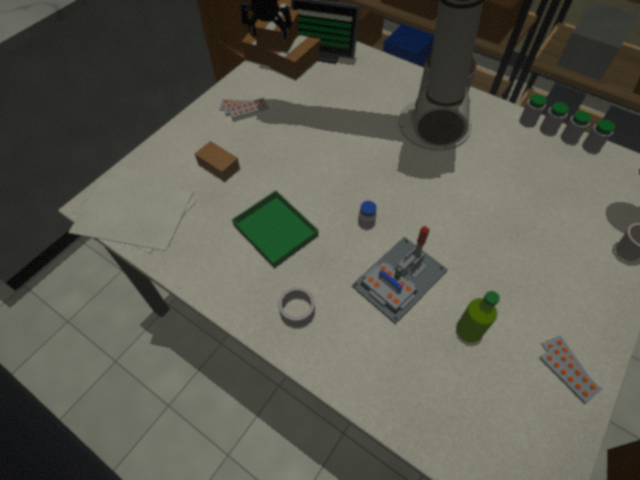

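View pics/top0.png

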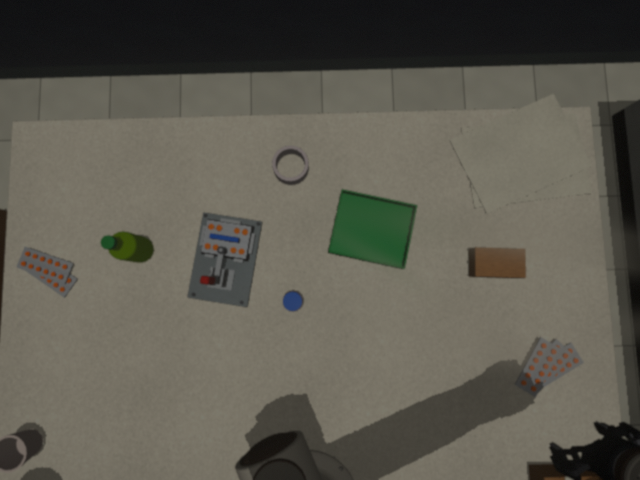

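The scene view shows the jig near (400,278), tray (275,228), jar (368,213), tape (297,306), bottle (477,318) and carton (217,160). In the top view the jig base corners are about (204,213), (262,220), (247,306) and (189,297). The tray corners are about (342,190), (417,205), (404,268) and (329,252), with the jar at (292,300), bottle at (125,245) and tape at (290,165).

```bash
cat > h.py <<'E'
from station import *
import numpy as np, cv2
from scipy.optimize import least_squares
np.set_printoptions(precision=4,suppress=True)
def proj(f,X): 
    c=np.asarray(X)@np.array(f["R"]).T+f["t"]; return np.c_[f["fx"]*c[:,0]/c[:,2]+f["cx"],f["fy"]*c[:,1]/c[:,2]+f["cy"]]
def unproj(f,uv,z):
    uv=np.atleast_2d(uv).astype(float); R=np.array(f["R"]); d=np.c_[(uv[:,0]-f["cx"])/f["fx"],(uv[:,1]-f["cy"])/f["fy"],np.ones(len(uv))]@R
    C=-R.T@f["t"]; return C+d*((z-C[2])/d[:,2])[:,None]
def mask(f,lo,hi,roi):
    h=cv2.cvtColor(f["frame"],cv2.COLOR_RGB2HSV); m=cv2.inRange(h,np.array(lo),np.array(hi)); k=np.zeros_like(m); x0,y0,x1,y1=roi; k[y0:y1,x0:x1]=1
    m=m*k; n,l,st,c=cv2.connectedComponentsWithStats(m); 
    i=1+np.argmax(st[1:,4]); return (l==i).astype(np.uint8),c[i],st[i,4]
def tri(fs,uvs):
    return least_squares(lambda X:np.concatenate([proj(f,[X])[0]-uv for f,uv in zip(fs,uvs)]),[.4,.1,.05])
E
python3 - <<'E'
from h import *
T=grab_frame("top");S=grab_frame("scene")
R={}
for n,lo,hi,rt,rs in [("bar",(105,120,40),(130,255,255),(195,205,265,265),(350,240,450,320)),
  ("red",(0,150,60),(5,255,255),(190,260,230,300),(410,220,440,250)),
  ("jar",(105,120,40),(130,255,255),(270,280,310,320),(350,195,385,215)),]:
    a=mask(T,lo,hi,rt);b=mask(S,lo,hi,rs); r=tri([T,S],[a[1],b[1]]); print(n,a[1:],b[1:],r.x,"res",r.fun)
    if n=="bar":
        for f,m in((T,a),(S,b)):
            ys,xs=np.nonzero(m[0]); P=unproj(f,np.c_[xs,ys],.064)[:,:2]; w,v=np.linalg.eigh(np.cov(P.T)); print(" bar dir deg",np.degrees(np.arctan2(*v[::-1,1])),np.sqrt(w*12),P.mean(0))
# tray
for f,r in((T,(320,180,425,275)),(S,(225,185,325,270))):
    m,c,a=mask(f,(45,80,20),(85,255,255),r); ct=max(cv2.findContours(m,0,1)[0],key=cv2.contourArea)
    P=unproj(f,ct[:,0],.032)[:,:2].astype(np.float32); print("tray",a,cv2.minAreaRect(P*1000))
# jig corners guess
c=[(204,213),(262,220),(247,306),(189,297)];print(unproj(T,c,.012))
print("bottle",unproj(T,[(109,243)],.19),"tape",unproj(T,[(290,166)],.048))
a=cv2.resize(T["frame"][195:315,180:310],None,fx=5,fy=5,interpolation=cv2.INTER_CUBIC)
cv2.imwrite("pics/c1.png",a[:,:,::-1])
E
```

```text
bar (array([223.9912, 237.5702]), np.int32(114)) (array([390.5804, 279.7321]), np.int32(112)) [0.6236 0.1835 0.0596] res [-0.0779  0.0447 -0.0944 -0.0012]
 bar dir deg 79.3678675937413 [0.0094 0.0682] [0.6232 0.1824]
 bar dir deg 79.52190338078219 [0.0123 0.0634] [0.6258 0.1843]
red (array([204.6038, 279.6792]), np.int32(53)) (array([424.4688, 230.0312]), np.int32(32)) [0.5221 0.2016 0.1726] res [ 0.0505 -0.0277  0.065  -0.0016]
jar (array([292.0675, 300.6825]), np.int32(252)) (array([368.0129, 207.6258]), np.int32(155)) [0.4717 0.0233 0.0717] res [-0.0117  0.0069 -0.0161 -0.0007]
tray 4855 ((640.9288940429688, -173.3045196533203), (187.29490661621094, 158.87046813964844), 76.30961608886719)
tray 3367 ((646.8203735351562, -168.58526611328125), (197.89437866210938, 161.68765258789062), 76.2822494506836)
[[0.6923 0.2429 0.012 ]
 [0.6711 0.0979 0.012 ]
 [0.46   0.1366 0.012 ]
 [0.4849 0.2786 0.012 ]]
bottle [[0.6027 0.3988 0.19  ]] tape [[0.7975 0.0239 0.048 ]]
```

View pics/c1.png

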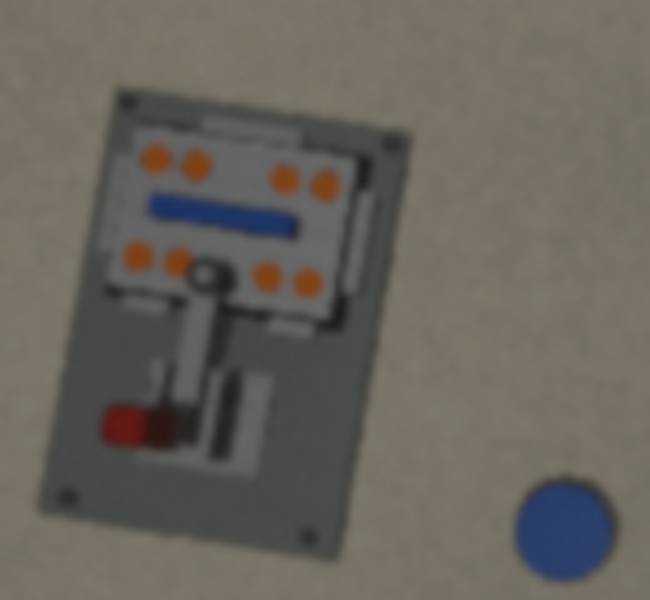

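The crop confirms the bar at about (224,237), the red handle at (205,280) and the clamp shut. The triangulated handle and bar agree with the jig drawing: nest at (0.6236, 0.1835), yaw about -10.2°.

```bash
cat >> h.py <<'E'
from scipy.spatial.transform import Rotation as Ro
N=np.array([.6236,.1835]); YJ=-10.2
def jig(x,y=0,yaw=YJ):
    a=np.radians(yaw); return N+np.array([[np.cos(a),-np.sin(a)],[np.sin(a),np.cos(a)]])@[x,y]
def go(xy,z,yaw):  # tool down, tool y axis at world angle yaw
    s=sense(); a=np.radians(yaw); y=np.array([np.cos(a),np.sin(a),0]); zz=np.array([0,0,-1.]); Rt=np.c_[np.cross(y,zz),y,zz]
    R=np.array(s["tcp_rot"]); print("t",s["time"],"tcp",s["tcp_pos"],"->",np.r_[xy,z],"shift mm",1000*R.T@(np.r_[xy,z]-s["tcp_pos"]),"rot",Ro.from_matrix(R.T@Rt).as_rotvec(degrees=True))
E
python3 - <<'E'
import station; print([k for k in dir(station) if k[0]!='_']); print(getattr(station,"tcp_to_tips",None))
from h import *
go(jig(-.060),.30,YJ)
E
```

```text
['MotionError', 'close_job', 'grab_frame', 'sense', 'tcp_to_tips']
0.0726
t 0.2 tcp [ 0.212  -0.5074  0.3034] -> [0.5645 0.1941 0.3   ] shift mm [ 595.7428 -511.3746    3.8601] rot [ -0.0426  -0.0235 -57.1212]
```

{"fn": "apply_moves", "kwargs": {"increments": [[[0.596,-0.511,0.004],[0,0,-57.1],0.0],[[0.596,-0.511,0.004],[0,0,-57.1],0.0],[[0.596,-0.511,0.004],[0,0,-57.1],0.0],[[0.596,-0.511,0.004],[0,0,-57.1],0.0],[[0.596,-0.511,0.004],[0,0,-57.1],0.0]], "grip_force": 40}}

```text
time: 0.82
tcp_pos: [0.3529, -0.2265, 0.3023]
tcp_rot: [[0.23, 0.973, 0.001], [0.973, -0.23, -0.0], [-0.0, 0.001, -1.0]]
force: [0.2, -0.3, 0.3]
grip_width: 0.0
```

```bash
python3 -c "
from h import *
go(jig(-.060),.30,YJ)"
```

```text
t 0.825 tcp [ 0.3529 -0.2265  0.3023] -> [0.5645 0.1941 0.3   ] shift mm [457.9918 109.3338   2.3223] rot [ 0.0346  0.0091 -3.0791]
```

{"fn": "apply_moves", "kwargs": {"increments": [[[0.458,0.109,0.002],[0,0,-3.1],0.0],[[0.458,0.109,0.002],[0,0,-3.1],0.0],[[0.458,0.109,0.002],[0,0,-3.1],0.0],[[0.458,0.109,0.002],[0,0,-3.1],0.0],[[0.458,0.109,0.002],[0,0,-3.1],0.0]]}}

```text
time: 1.45
tcp_pos: [0.4949, 0.0523, 0.301]
tcp_rot: [[0.182, 0.983, 0.0], [0.983, -0.182, -0.0], [-0.0, 0.0, -1.0]]
force: [0.6, -0.8, 0.7]
grip_width: 0.0001
```

```bash
python3 -c "
from h import *
go(jig(-.060),.30,YJ)"
```

```text
t 1.45 tcp [0.4949 0.0523 0.301 ] -> [0.5645 0.1941 0.3   ] shift mm [152.1676  42.6645   1.0205] rot [ 0.0274  0.0011 -0.2895]
```

{"fn": "apply_moves", "kwargs": {"increments": [[[0.152,0.043,0.001],[0,0,-0.3],0.0],[[0.152,0.043,0.001],[0,0,-0.3],0.0],[[0.152,0.043,0.001],[0,0,-0.3],0.0],[[0.152,0.043,0.001],[0,0,-0.3],0.0],[[0.152,0.043,0.001],[0,0,-0.3],0.0]]}}

```text
time: 2.08
tcp_pos: [0.5641, 0.1913, 0.2998]
tcp_rot: [[0.177, 0.984, -0.001], [0.984, -0.177, -0.0], [-0.001, -0.001, -1.0]]
force: [-0.5, -0.5, -0.3]
grip_width: -0.0001
```

```bash
python3 -c "
from h import *
go(jig(-.060),.2146,YJ)"
```

```text
t 2.075 tcp [0.5641 0.1913 0.2998] -> [0.5645 0.1941 0.2146] shift mm [ 2.9202 -0.0233 85.177 ] rot [-0.0317  0.0324 -0.0071]
```

{"fn": "apply_moves", "kwargs": {"increments": [[[0.002,0,0.05],[0,0,0],0.0],[[0.002,0,0.085],[0,0,0],0.0],[[0.002,0,0.085],[0,0,0],0.0],[[0.002,0,0.085],[0,0,0],0.0]]}}

```text
time: 2.58
tcp_pos: [0.565, 0.1931, 0.2171]
tcp_rot: [[0.178, 0.984, 0.002], [0.984, -0.178, 0.001], [0.001, 0.002, -1.0]]
force: [-0.4, 0.9, 0.8]
grip_width: 0.0001
```

```bash
python3 -c "
from h import *
go(jig(-.060),.2146,YJ)
f=grab_frame('scene');cv2.imwrite('pics/s1.png',cv2.resize(f['frame'][170:330,330:490],None,fx=3.7,fy=3.7,interpolation=cv2.INTER_CUBIC)[:,:,::-1])"
```

```text
t 2.575 tcp [0.565  0.1931 0.2171] -> [0.5645 0.1941 0.2146] shift mm [ 0.9495 -0.615   2.4922] rot [ 0.1108 -0.0591 -0.0625]
```

View pics/s1.png

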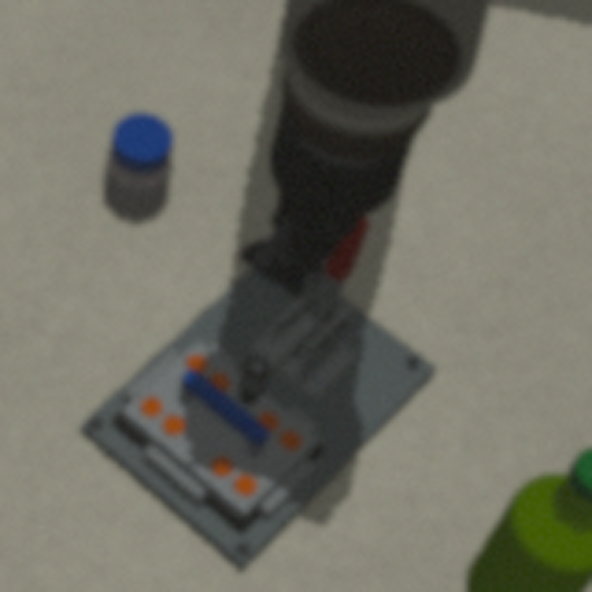

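The closed fingers stand on the nest side of the red handle (handle at crop (347,248)), clear of it.

{"fn": "apply_moves", "kwargs": {"increments": [[[0.001,-0.012,0.001],[0,0,0],0.0],[[0.001,-0.02,0.001],[0,0,0],0.0],[[0.001,-0.026,0.001],[0,0,0],0.0],[[0.001,-0.031,0.001],[0,0,0],0.0],[[0.001,-0.036,0.001],[0,0,0],0.0]]}}

```text
time: 3.25
tcp_pos: [0.5295, 0.2012, 0.2145]
tcp_rot: [[0.177, 0.984, 0.001], [0.984, -0.177, 0.0], [0.001, 0.001, -1.0]]
force: [4.1, -0.3, 3.6]
grip_width: -0.0001
```

{"fn": "apply_moves", "kwargs": {"increments": [[[0,-0.008,0.0],[0,0,0],0.0],[[0,-0.016,0.003],[0,0,0],0.0],[[0,-0.023,0.006],[0,0,0],0.0],[[0,-0.029,0.009],[0,0,0],0.0],[[0,-0.034,0.011],[0,0,0],0.0]]}}

```text
time: 3.88
tcp_pos: [0.4953, 0.2071, 0.2024]
tcp_rot: [[0.177, 0.984, -0.001], [0.984, -0.177, -0.0], [-0.0, -0.001, -1.0]]
force: [2.1, 0.5, -0.3]
grip_width: -0.0001
```

{"fn": "apply_moves", "kwargs": {"increments": [[[0,-0.006,0.003],[0,0,0],0.0],[[0,-0.012,0.007],[0,0,0],0.0],[[0,-0.018,0.012],[0,0,0],0.0],[[0,-0.023,0.018],[0,0,0],0.0],[[0,-0.027,0.024],[0,0,0],0.0]]}}

```text
time: 4.5
tcp_pos: [0.469, 0.2119, 0.1784]
tcp_rot: [[0.177, 0.984, -0.0], [0.984, -0.177, -0.0], [-0.0, -0.0, -1.0]]
force: [0.8, -0.4, -0.5]
grip_width: 0.0
```

```bash
python3 -c "
from h import *
f=grab_frame('scene');cv2.imwrite('pics/s2.png',cv2.resize(f['frame'][170:330,330:490],None,fx=3.7,fy=3.7,interpolation=cv2.INTER_CUBIC)[:,:,::-1])"
```

```text
(no output)
```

View pics/s2.png

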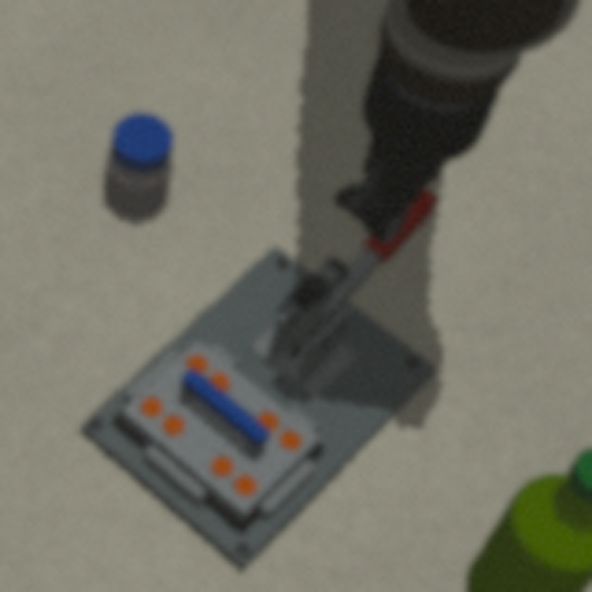

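The handle is down over the jig's -x side (crop (400,225)), the arm is swung up at (315,285) and the plate is free. Next I retract upward and go over the bar.

{"fn": "apply_moves", "kwargs": {"increments": [[[0,0,-0.05],[0,0,0],0.0],[[0,0,-0.085],[0,0,0],0.045],[[0,0.05,-0.085],[0,0,0],0.045],[[0,0.11,-0.085],[0,0,0],0.045],[[0,0.155,-0.085],[0,0,0],0.045]]}}

```text
time: 5.18
tcp_pos: [0.6239, 0.1839, 0.2636]
tcp_rot: [[0.177, 0.984, 0.0], [0.984, -0.177, 0.0], [0.0, 0.0, -1.0]]
force: [-0.2, 0.9, 0.9]
grip_width: 0.0452
```

```bash
python3 - <<'E'
from h import *
T=grab_frame("top");S=grab_frame("scene")
try:
    m=mask(S,(105,120,40),(130,255,255),(350,240,450,320)); print("bar scene",m[1:],unproj(S,[m[1]],.0596))
    m=mask(T,(105,120,40),(130,255,255),(195,205,265,265)); print("bar top",m[1:],unproj(T,[m[1]],.0596))
except Exception as e: print(e)
go(jig(0),.112,YJ)
a=T["frame"][195:315,180:310];b=S["frame"][190:310,350:480]
cv2.imwrite('pics/s3.png',cv2.resize(np.vstack([a,b]),None,fx=2.5,fy=2.5,interpolation=cv2.INTER_CUBIC)[:,:,::-1])
E
```

```text
bar scene (array([390.2632, 279.4737]), np.int32(95)) [[0.6233 0.1827 0.0596]]
bar top (array([223.9259, 237.537 ]), np.int32(108)) [[0.6238 0.1835 0.0596]]
t 5.275 tcp [0.6252 0.1832 0.2609] -> [0.6236 0.1835 0.112 ] shift mm [  0.2382  -1.2525 148.8696] rot [-0.1266  0.0895 -0.1329]
```

View pics/s3.png

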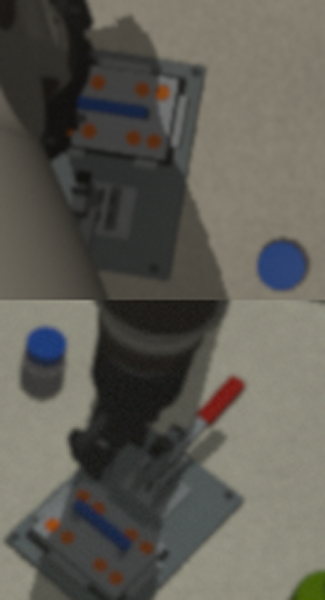

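The plate is untouched in the nest and the red handle still lies back (lower half, (220,400)). I'll check the handle angle and descend partway.

{"fn": "apply_moves", "kwargs": {"increments": [[[0,-0.001,0.05],[0,0,0],0.045],[[0,-0.001,0.09],[0,0,0],0.045],[[0,-0.001,0.12],[0,0,0],0.045],[[0,-0.001,0.138],[0,0,0],0.045],[[0,-0.001,0.146],[0,0,0],0.045]]}}

```text
time: 5.9
tcp_pos: [0.6206, 0.1846, 0.1175]
tcp_rot: [[0.177, 0.984, -0.001], [0.984, -0.177, -0.0], [-0.0, -0.0, -1.0]]
force: [-0.1, 0.0, 0.7]
grip_width: 0.0451
```

```bash
python3 - <<'E'
from h import *
S=grab_frame("scene")
m=mask(S,(0,150,60),(5,255,255),(400,190,480,270)); print("red",m[1:])
for t in(1.0,1.15,1.3): print(t,proj(S,[np.r_[jig(-.103-.085*np.sin(t)),.062+.085*np.cos(t)]]))
go(jig(0),.112,YJ); print(sense()["force"])
E
```

```text
red (array([437.9746, 229.6949]), np.int32(118))
1.0 [[437.2249 227.9119]]
1.15 [[437.748  228.9984]]
1.3 [[437.7894 230.6244]]
t 5.95 tcp [0.6207 0.1846 0.1171] -> [0.6236 0.1835 0.112 ] shift mm [-0.5727  3.0584  5.1215] rot [-0.0353  0.018  -0.0011]
[-0.2585  0.019  -1.9196]
```

{"fn": "apply_moves", "kwargs": {"increments": [[[0,0.003,0.004],[0,0,0],0.045],[[0,0.003,0.004],[0,0,0],0.045],[[0,0.003,0.004],[0,0,0],0.0],[[0,0.003,0.004],[0,0,0],0.0],[[0,0.003,0.004],[0,0,0],0.0]], "grip_force": 60}}

```text
time: 6.58
tcp_pos: [0.6241, 0.1841, 0.1146]
tcp_rot: [[0.177, 0.984, 0.001], [0.984, -0.177, 0.0], [0.0, 0.001, -1.0]]
force: [-0.3, -0.2, 4.8]
grip_width: 0.0107
```

{"fn": "apply_moves", "kwargs": {"increments": [[[0,0,0],[0,0,0],0.0],[[0,0,-0.003],[0,0,0],0.0],[[0,0,-0.008],[0,0,0],0.0],[[0,0,-0.014],[0,0,0],0.0],[[0,0,-0.022],[0,0,0],0.0]]}}

```text
time: 7.2
tcp_pos: [0.6239, 0.184, 0.1362]
tcp_rot: [[0.177, 0.984, -0.0], [0.984, -0.177, -0.0], [-0.0, -0.0, -1.0]]
force: [0.8, -0.0, -3.4]
grip_width: 0.0111
```

{"fn": "apply_moves", "kwargs": {"increments": [[[0,0,-0.015],[0,0,0],0.0],[[0,0.003,-0.035],[0,0,0],0.0],[[0,0.006,-0.05],[0,0,0],0.0],[[0,0.01,-0.06],[0,0,0],0.0],[[0,0.01,-0.06],[0,0,0],0.0]]}}

```text
time: 7.82
tcp_pos: [0.6343, 0.1823, 0.1967]
tcp_rot: [[0.177, 0.984, 0.001], [0.984, -0.177, 0.0], [0.001, 0.001, -1.0]]
force: [-0.2, 0.2, -4.1]
grip_width: 0.0108
```

```bash
python3 - <<'E'
from h import *
T=grab_frame("top");S=grab_frame("scene")
go([.644,-.171],.195,-13.7); print(sense()["force"],sense()["grip_width"])
cv2.imwrite('pics/s4.png',cv2.resize(np.hstack([T["frame"][170:330,170:430],S["frame"][150:310,220:480]]),None,fx=1.5,fy=1.5,interpolation=cv2.INTER_CUBIC)[:,:,::-1])
E
```

```text
t 7.925 tcp [0.6337 0.1822 0.1953] -> [ 0.644 -0.171  0.195] shift mm [-345.7634   72.7764    0.3548] rot [-0.0492  0.0249  3.4871]
[ 0.332   0.491  -4.5811] 0.010681659788690482
```

View pics/s4.png

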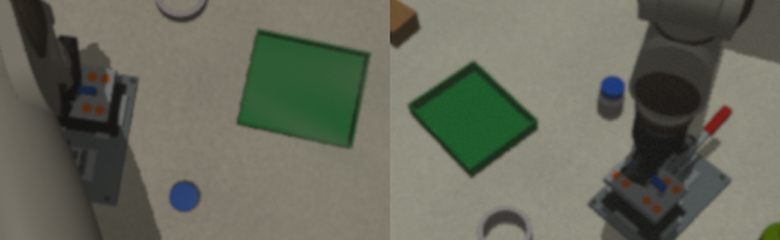

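The plate is held level above the nest, the clamp is still open, and the tray is clear. Carry across.

{"fn": "apply_moves", "kwargs": {"increments": [[[-0.02,0.004,0],[0,0,0.3],0.0],[[-0.055,0.012,0],[0,0,0.6],0.0],[[-0.095,0.02,0],[0,0,1.0],0.0],[[-0.135,0.028,0],[0,0,1.4],0.0],[[-0.175,0.037,0],[0,0,1.8],0.0]]}}

```text
time: 8.55
tcp_pos: [0.6386, 0.0014, 0.1954]
tcp_rot: [[0.209, 0.978, -0.001], [0.978, -0.209, -0.0], [-0.0, -0.001, -1.0]]
force: [1.0, -0.1, -4.2]
grip_width: 0.0107
```

{"fn": "apply_moves", "kwargs": {"increments": [[[-0.04,0.008,0],[0,0,0.4],0.0],[[-0.08,0.016,0],[0,0,0.8],0.0],[[-0.12,0.024,0],[0,0,1.2],0.0],[[-0.15,0.028,0],[0,0,1.7],0.0],[[-0.165,0.03,0],[0,0,1.7],0.0]]}}

```text
time: 9.18
tcp_pos: [0.6333, -0.1663, 0.1953]
tcp_rot: [[0.239, 0.971, -0.001], [0.971, -0.239, 0.0], [-0.0, -0.001, -1.0]]
force: [0.1, 0.2, -4.5]
grip_width: 0.0105
```

```bash
python3 - <<'E'
from h import *
go([.644,-.171],.1005,-13.7); print(sense()["force"],sense()["grip_width"])
E
```

```text
t 9.175 tcp [ 0.6333 -0.1663  0.1953] -> [ 0.644  -0.171   0.1005] shift mm [-1.9906 11.5726 94.8135] rot [-0.064   0.0114 -0.1278]
[ 0.0627  0.2216 -4.4537] 0.010549315481695513
```

{"fn": "apply_moves", "kwargs": {"increments": [[[-0.001,0.006,0.02],[0,0,0],0.0],[[-0.002,0.012,0.045],[0,0,0],0.0],[[-0.002,0.012,0.065],[0,0,0],0.0],[[-0.002,0.012,0.08],[0,0,0],0.0],[[-0.002,0.012,0.085],[0,0,0],0.0]]}}

```text
time: 9.8
tcp_pos: [0.6449, -0.1683, 0.1096]
tcp_rot: [[0.236, 0.972, -0.002], [0.972, -0.236, 0.0], [0.0, -0.002, -1.0]]
force: [-0.0, -0.0, -4.2]
grip_width: 0.0109
```

{"fn": "apply_moves", "kwargs": {"increments": [[[0,0,0.002],[0,0,0],0.0],[[0,0,0.004],[0,0,0],0.0],[[0,0,0.005],[0,0,0],0.0],[[0,0,0.006],[0,0,0],0.0],[[0,0,0.007],[0,0,0],0.0]]}}

```text
time: 10.42
tcp_pos: [0.6455, -0.169, 0.1041]
tcp_rot: [[0.237, 0.972, 0.0], [0.972, -0.237, -0.0], [-0.0, 0.0, -1.0]]
force: [0.8, -0.3, -4.5]
grip_width: 0.0106
```

```bash
python3 - <<'E'
from h import *
T=grab_frame("top");S=grab_frame("scene")
go([.644,-.171],.1005,-13.7); print(sense()["force"],sense()["grip_width"])
cv2.imwrite('pics/s5.png',cv2.resize(np.hstack([T["frame"][170:290,310:430],S["frame"][160:280,220:340]]),None,fx=3.3,fy=3.3,interpolation=cv2.INTER_CUBIC)[:,:,::-1])
E
```

```text
t 10.525 tcp [ 0.6453 -0.1689  0.1039] -> [ 0.644  -0.171   0.1005] shift mm [-2.3213 -0.8162  3.3593] rot [-0.0096 -0.0001 -0.0117]
[-0.2013  0.3959 -4.8534] 0.010719315064522497
```

View pics/s5.png

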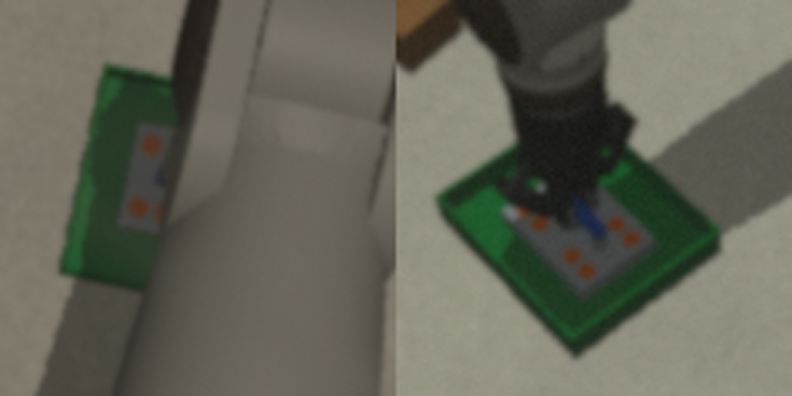

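The plate sits inside the tray walls, aligned with them (right half, centre about (590,240)), and its weight still hangs on the gripper. Lower until contact.

{"fn": "apply_moves", "kwargs": {"increments": [[[0,0,0.001],[0,0,0],0.0],[[0,0,0.002],[0,0,0],0.0],[[0,0,0.003],[0,0,0],0.0],[[0,0,0.003],[0,0,0],0.0]]}}

```text
time: 11.02
tcp_pos: [0.6453, -0.1689, 0.1008]
tcp_rot: [[0.237, 0.972, -0.0], [0.972, -0.237, 0.0], [0.0, -0.0, -1.0]]
force: [0.6, 0.1, -4.3]
grip_width: 0.0106
```

{"fn": "apply_moves", "kwargs": {"increments": [[[0,0,0.001],[0,0,0],0.0],[[0,0,0.001],[0,0,0],0.0],[[0,0,0.001],[0,0,0],0.0]]}}

```text
time: 11.4
tcp_pos: [0.6454, -0.169, 0.1006]
tcp_rot: [[0.237, 0.972, 0.001], [0.972, -0.237, -0.0], [-0.0, 0.001, -1.0]]
force: [-4.0, 0.1, 4.5]
grip_width: 0.0108
```

Contact: the vertical force went from -4.3 to +4.5 N. Release and retreat.

{"fn": "apply_moves", "kwargs": {"increments": [[[0,0,0],[0,0,0],0.04],[[0,0,0],[0,0,0],0.04],[[0,0,0],[0,0,0],0.04],[[0,0,-0.005],[0,0,0],0.04],[[0,0,-0.02],[0,0,0],0.04]]}}

```text
time: 12.02
tcp_pos: [0.6451, -0.1689, 0.12]
tcp_rot: [[0.237, 0.972, -0.001], [0.972, -0.237, 0.0], [0.0, -0.001, -1.0]]
force: [-0.7, 0.5, 0.3]
grip_width: 0.0402
```

{"fn": "apply_moves", "kwargs": {"increments": [[[0,0,-0.05],[0,0,0],0.04],[[0,0,-0.1],[0,0,0],0.04],[[0,0,-0.15],[0,0,0],0.04],[[0,-0.05,-0.16],[0,0,0],0.04],[[0,-0.1,-0.16],[0,0,0],0.04]]}}

```text
time: 12.65
tcp_pos: [0.5479, -0.1452, 0.2823]
tcp_rot: [[0.237, 0.972, 0.003], [0.972, -0.237, -0.001], [-0.0, 0.003, -1.0]]
force: [-0.5, -0.1, 1.1]
grip_width: 0.0398
```

{"fn": "apply_moves", "kwargs": {"increments": [[[0,-0.05,0],[0,0,0],0.04],[[-0.03,-0.1,0],[0,0,0],0.04],[[-0.06,-0.15,0],[0,0,0],0.04],[[-0.1,-0.16,0],[0,0,0],0.04],[[-0.1,-0.16,0],[0,0,0],0.04]]}}

```text
time: 13.28
tcp_pos: [0.3678, -0.2058, 0.2817]
tcp_rot: [[0.24, 0.971, 0.002], [0.971, -0.24, -0.002], [-0.001, 0.003, -1.0]]
force: [0.2, 0.7, -0.5]
grip_width: 0.0402
```

```bash
python3 - <<'E'
from h import *
T=grab_frame("top");S=grab_frame("scene")
s=sense();print(s["time"],s["tcp_pos"],s["force"],abs(s["qvel"]).max())
try:
    a=mask(T,(105,120,40),(130,255,255),(330,190,415,268));b=mask(S,(105,120,40),(130,255,255),(235,190,318,265)); r=tri([T,S],[a[1],b[1]]);print("bar",r.x,r.fun,a[2],b[2])
except Exception as e: print(e)
m=mask(S,(0,150,60),(5,255,255),(400,190,480,270)); print("red",m[1:])
cv2.imwrite('pics/s6t.png',T["frame"][:,:,::-1]);cv2.imwrite('pics/s6.png',cv2.resize(S["frame"][130:350,190:510],None,fx=2.4,fy=2.4,interpolation=cv2.INTER_CUBIC)[:,:,::-1])
E
```

```text
13.375 [ 0.3691 -0.2046  0.281 ] [ 0.233  -0.3503 -0.0005] 0.028414709403915498
bar [ 0.6464 -0.1691  0.0458] [ 0.0683 -0.045   0.0926  0.0136] 95 80
red (array([438.0982, 229.7589]), np.int32(112))
```

View pics/s6.png

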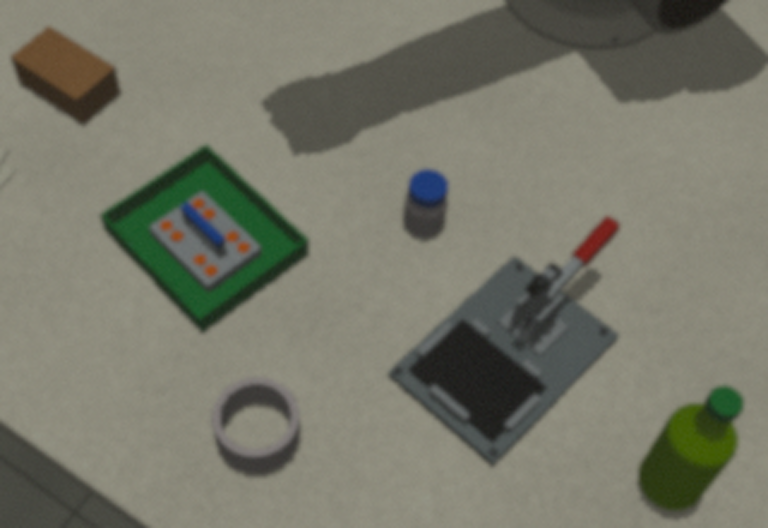

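The plate lies flat inside the tray (about (205,238)), the clamp is open with the handle back (595,240), the nest is empty, and the bystanders stand where they were. Handing in.

```bash
python3 -c "
from station import *
print(close_job())"
```

```text
the job is handed in; nothing more can be done
None
```

I swung the clamp's red handle back past centre with the closed fingers and it stayed open. I then lifted the plate by its blue bar, carried it level and lowered it into the green tray. I released it once the wrist force showed it resting on the tray floor, and backed the arm away. The job was handed in at about 13.4 s; no verdict is reported.

**Last checks:**
- **Plate:** the bar was measured at (0.646, -0.169, 0.046) m. That is within 3 mm of my estimated tray centre, and its height fits the plate lying flat on the floor.
- **Clamp:** the red handle did not move between my checks after opening and the end, and its image position fits about 1.2 to 1.3 rad. I could not measure it exactly at the 1.3 stop.
- **Bystanders:** the bottle, tape roll, jar and carton look undisturbed in the last picture. I judged that by eye and did not re-measure them.
- **Force:** the readings at the end of each move never passed about 6 N, and the arm is touching nothing. No check failed or disagreed.

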